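Full blast on the bobbin case

ROBOT

A 7-joint arm with a two-finger parallel gripper is mounted at the origin on the work surface. World frame = base frame: x ahead of the robot, y to its left, z up, the work surface at z = 0. Lengths are in m, angles in rad, forces in N, time in s.
With the tool pointing down it reaches from about 0.4 to 0.85 m from the base axis. Payload 4.5 kg.
Tool frame: the origin (TCP) lies midway between the tips of the shut fingers; the grasp point (between the pads) lies 19 mm behind it; z points along the fingers, y is the direction in which the jaws open and shut (so a half turn about z gives the same grasp; the last joint's range is limited). The gripper opens to 85 mm and grips with 20 to 120 N. Pads are 22 mm wide; open, the fingers measure 114 mm over their backs; the gripper's body (76 mm by 85 mm) begins 54 mm behind the grasp point. The pads swing forward as they close: fully open they stand 13 mm farther back than shut.
Start: joints at [0.034, 0.689, -0.195, 1.565, 0.157, 0.902, -0.215], TCP at [0.625, 0, 0.231] pointing down, gripper open.
Joint ranges: [-3.01, 3.01], [-0.46, 2.08], [-1.47, 1.51], [0.13, 2.56], [-1, 4.14], [0.04, 2.09], [-2.66, 2.66]. Speed limits (rad/s): [2.57, 2.57, 3.14, 3.14, 3.14, 3.14, 3.14].

INTERFACE

Orientations are given as a unit quaternion [w, x, y, z].
In Python, from plant import r gives the robot as it stands. Calls block until the motion is done:
- r.movep(position, orientation): joint-space move of the TCP to a pose.
- r.move_l(position, frame=None, vel=0.15): straight line of the TCP; frame=None keeps the orientation; vel is the mean speed in m/s.
- r.goto_joints(angles): joint-space move.
- r.gripper_to(opening, squeeze=None): finger opening in m; squeeze is the grip in N (None keeps the last); returns when the fingers have stopped.
- r.hold(seconds).
- r.solve_ik(position, orientation): joint angles nearest the present ones, or None.
- r.sense(): the state.
- r.snapshot(name): name is "scene" or "side" or "wrist"; returns a dict with "frame" (420x560x3 uint8, blue, green, red), "fx", "fy", "cx", "cy" (pixels), "xyz" and "rotation" of the camera in the world; the wrist camera has in their place "tool_from_camera" (4x4, takes a point from camera to tool coordinates, whose origin is the TCP and whose axes are the flange's). Camera axes: x right, y down, z forward; pixel columns grow to the right and rows downward; lengths in m; the calibration is good to about 2 mm. A picture is of the moment at which its call begins: read the wrist's pose just before it. There is no depth.
A pose or a line that the arm cannot do raises r.IKError and nothing moves.
- r.finish_job(): hands the job in, once; it reports no verdict.
Trained networks look in a picture, given as the dict that the camera call returned (one of the last four; its "shot" number tells which), for a name from the list of things; names that differ only in an ending like _2 or _b are one class to them, and where a whole thing is asked for, a point or a joint stands for the part that bears it (a point fixed in the world has none). Each returns a list of dicts, best first, with "score" (0 to 1); they miss things now and then, are a little off and sometimes report something else, mostly with a low value. They report only what shows in the picture. A call takes as long as a camera call.
- r.recognise(query, picture): "rect" ([centre column, centre row, width, height] in pixels, round what is visible of it).
- r.cut_out(query, picture): "region" (420x560 bool, what is visible of it) and "rect" ([centre column, centre row, width, height] in pixels, round what is visible of it).
The state is a dict: "time_s": time; "qpos": joint angles; "qd": joint speeds; "effort": joint torques, N m; "tcp_pos": TCP position; "eef_rot": TCP orientation; "ft_force": force on the tool from outside, world axes, zero at the start; "moment": the same for the moment, N m; "gripper_width": finger opening in m.
Only numpy, scipy, OpenCV 4.12 (cv2) and the standard library are available. Lean on these libraries where they do the work, as an engineer would, in place of code of your own. Each camera call takes 0.05 s, during which the arm holds its last target. There are 200 camera calls.

TASK

Clean the bobbin case on its pin: squeeze the trigger of the air gun with the long thin nozzle, past its soft first stage and right home into the stiff second stage, hold it there for about two seconds, then let go so that it springs all the way back. Leave the trigger of the other gun, with the short flat nozzle, alone.

Things in the scene. Friction and masses are not known exactly. Their poses are not given: they have to be found in the camera images.
- slim_gun: air gun with a long thin nozzle (8 x 100 mm) aimed at a steel bobbin case; it lies on its side, bolted to a bench stand. Origin on the table under the barrel, z up; barrel along +y (nozzle end), 28 mm thick, axis 70 mm up; handle along -x (x -108 to -14 mm), 24 wide (y -12 to 12), 22 high. The other gun differs only in its short flat nozzle. Stand plate 8 mm high, nothing on it over 95 mm
- slim_pinch (a point): where to pinch from above, one finger behind the handle, one outside the trigger: x -50, y +3, 70 mm up; gun's axes. Trigger: steel bar 58 x 8 x 18 mm along the handle's +y side, centred 70 mm up; outer face 32 mm from here in y released, 19 fully squeezed (it slides along -y); handle's back 15 mm from here in -y. 47 mm over both released, 34 fully squeezed. 25 mm or more free around
- slim_first (a joint): take-up of the slim gun's trigger: 0 released, 0.005 m at the end of the soft first stage (spring 2 N rising to 4.5 N)
- slim_second (a joint): further travel of the slim gun's trigger in its second stage: stays 0 until the squeeze passes the pressure point of 9 N, 0.008 m when fully home, at 13 N; a grip of 20 N is plenty. Springs back when let go
- fan_first (a joint): take-up of the other gun's trigger (short flat nozzle): 0 released, 0.005 m at the end of its first stage

How it is judged:
On the way:
1. the long-nozzle gun's trigger is squeezed home into its second stage and held there for a second (value of joint slim_second above 0.005 m), for 1 s.
At the end, for the whole second after the job is handed in: The long-nozzle gun's trigger has been squeezed at least 5 of 8 mm into its second stage and kept there 1 s, and is now sprung back: second stage under 1 mm, first stage under 1.5 mm; the other gun's trigger is released too (under 1.5 mm) (value of joint slim_second below 0.001 m and value of joint each of slim_first, fan_first below 0.0015 m); the robot touches nothing.
It fails at once if the trigger of the other gun (short flat nozzle) is squeezed by more than 3 mm (value of joint fan_first above 0.003 m).
It also fails if it takes over 35 s, if anything falls off the work surface, if the arm or the gripper's body presses on something with over 40 N, if the wrist force passes 120 N, or if a joint passes its speed limit or range.

## Working session

There is one attempt and no reset: what is moved stays moved. The work goes in short steps, each a Python script; the robot and the scene stay as the last script left them, time stands still between calls to the robot, and variables do not carry over. Pictures are saved under pics/ and viewed, about 8 in all and at most 12, crops included, and the job is handed in when it is done.

```bash
ls; mkdir -p pics; python3 - <<'E'
from plant import r
import cv2,numpy as np
ims=[]
for c in ["scene","side"]:
    p=r.snapshot(c); im=p["frame"].copy()
    print(c,p["fx"],p["cx"],p["cy"],np.round(p["xyz"],3).tolist(),np.round(p["rotation"],3).tolist())
    for q,col in [("slim_gun",(0,0,255)),("slim_pinch",(0,255,0)),("fan_first",(255,0,0)),("slim_first",(0,255,255))]:
        for d in r.recognise(q,p)[:3]:
            print(q,np.round(d["rect"],1),round(d["score"],2))
            u,v,w,h=d["rect"]; cv2.rectangle(im,(int(u-w/2),int(v-h/2)),(int(u+w/2),int(v+h/2)),col,1)
    cv2.imwrite(f"pics/{c}.png",im)
print(r.sense()["time_s"])
E
```

```text
pics
scene 432.698296068651 266.3653787807431 204.65648635288014 [1.257, -0.15, 0.592] [-0.343, 0.654, 0.6, -0.307]
slim_gun [213.6 232.4 150.1  85.6] 0.84
slim_pinch [212.6 233.6 150.8  86.8] 0.96
fan_first [360.3 202.6  17.6  14.8] 0.55
slim_first [178.8 212.3  14.9  17.3] 0.72
side 381.29685214258313 282.9759274773238 210.4404123256103 [0.248, 0.364, 0.572] [0.103, -0.252, 0.886, -0.376]
slim_gun [289.9 184.1 147.1  95.8] 0.78
fan_first [212.2 283.9  38.   24.8] 0.76
slim_first [319.2 160.2  24.1  14.7] 0.54
0.5
```

View pics/scene.png

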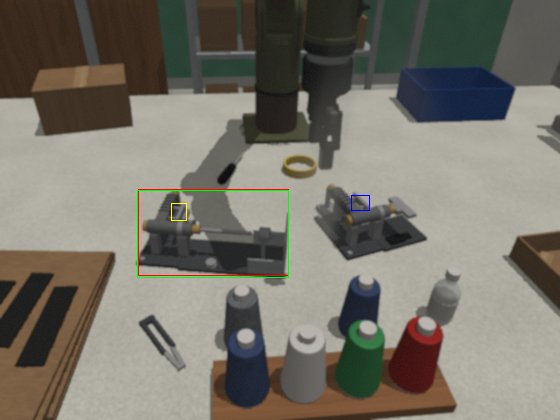

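View pics/side.png

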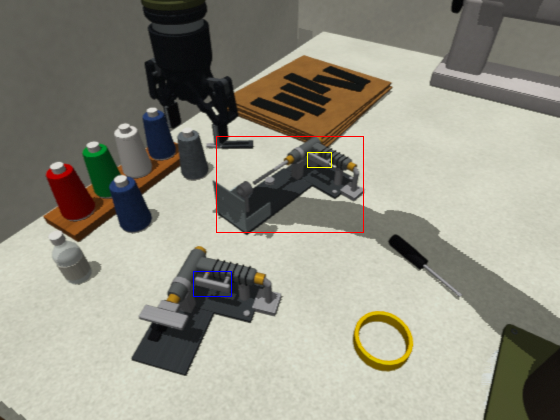

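The long-nozzle gun is at left in the scene view (rect centre 214,232; trigger at 179,212) and upper middle in the side view (trigger at 319,160). The flat-nozzle gun is the other one, with its trigger at (360,203) and (212,284). I'll triangulate, then look from above with the wrist camera.

```bash
cat > h.py <<'E'
from plant import r
import cv2,numpy as np
from scipy.spatial.transform import Rotation as R
rot=lambda q: R.from_quat(np.roll(q,-1)).as_matrix()
def cam(p,s=None):
    if "xyz" in p: return np.array(p["xyz"]),rot(p["rotation"])
    T=np.eye(4);T[:3,:3]=rot(s["eef_rot"]);T[:3,3]=s["tcp_pos"];T=T@np.array(p["tool_from_camera"]);return T[:3,3],T[:3,:3]
def ray(p,uv,s=None):
    o,M=cam(p,s);return o,M@[(uv[0]-p["cx"])/p["fx"],(uv[1]-p["cy"])/p["fy"],1]
def atz(p,uv,z,s=None):
    o,d=ray(p,uv,s);return o+d*(z-o[2])/d[2]
def tri(a,b):
    A=[];B=[]
    for o,d in (a,b):
        d=d/np.linalg.norm(d);P=np.eye(3)-np.outer(d,d);A.append(P);B.append(P@o)
    x=np.linalg.lstsq(np.vstack(A),np.hstack(B),rcond=None)[0];return x,[np.linalg.norm(P@x-b) for P,b in zip(A,B)]
def proj(p,X,s=None):
    o,M=cam(p,s);c=(np.atleast_2d(X)-o)@M;return c[:,:2]/c[:,2:]*[p["fx"],p["fy"]]+[p["cx"],p["cy"]]
E
python3 - <<'E'
from h import *
a=r.snapshot("scene");b=r.snapshot("side")
print("slim trig",tri(ray(a,(178.8,212.3)),ray(b,(319.2,160.2))))
print("fan trig",tri(ray(a,(360.3,202.6)),ray(b,(212.2,283.9))))
s=r.sense();w=r.snapshot("wrist");print(cam(w,s),s["tcp_pos"],s["eef_rot"],w["fx"])
# nozzle / barrel points at z=.07, scene view
for uv in [(150,228),(195,229),(262,233)]: print(atz(a,uv,.07))
E
```

```text
slim trig (array([ 0.5326571 , -0.25805914,  0.06908163]), [np.float64(0.0010194784167488033), np.float64(0.0010194784167488447)])
fan trig (array([0.52503764, 0.12109514, 0.06831446]), [np.float64(7.338993836998906e-05), np.float64(7.338993836970227e-05)])
(array([0.6250108 , 0.08630511, 0.37425473]), array([[ 9.99999548e-01, -8.22892510e-04,  4.75516216e-04],
       [-6.21300141e-04, -9.44632414e-01, -3.28129878e-01],
       [ 7.19203650e-04,  3.28129435e-01, -9.44632498e-01]])) [6.24999740e-01 3.14963587e-05 2.31318088e-01] [2.40815352e-05 7.07090528e-01 7.07123033e-01 1.61161006e-05] 344.51741904635486
[ 0.58027714 -0.31033376  0.07      ]
[ 0.59027317 -0.22352438  0.07      ]
[ 0.61277151 -0.0953839   0.07      ]
```

```bash
python3 - <<'E'
from h import *
yaw=np.radians(-8.6)
best=None
for k in (0,np.pi):
    q=np.roll((R.from_euler('z',yaw+k)*R.from_quat([1,0,0,0])).as_quat(),1)
    j=r.solve_ik([.528,-.286,.21],q);print(k,j,q)
    if j is not None:
        c=np.max(np.abs(np.array(j)-r.sense()["qpos"]))
        if best is None or c<best[0]: best=(c,q)
r.movep([.528,-.286,.21],best[1])
s=r.sense();w=r.snapshot("wrist");im=w["frame"].copy()
print(s["time_s"],s["tcp_pos"],s["eef_rot"])
for q in ["slim_first","slim_gun"]:
    for d in r.cut_out(q,w)[:2]:
        print(q,np.round(d["rect"],1),round(d["score"],2))
        c,_=cv2.findContours(d["region"].astype(np.uint8),cv2.RETR_EXTERNAL,cv2.CHAIN_APPROX_NONE)
        cv2.drawContours(im,c,-1,(0,0,255) if q=="slim_first" else (0,255,0),1)
        if q=="slim_first":
            P=c[0][:,0].astype(float);X=np.array([atz(w,u,.079,s) for u in P])[:,:2]
            print(cv2.minAreaRect(X.astype(np.float32)))
            np.save("trig.npy",X)
cv2.imwrite("pics/w1.png",im);cv2.imwrite("w1raw.png",w["frame"])
E
```

```text
0 [ 0.28484117  0.69188305  0.23806935  1.67945824 -0.21222422  0.7956125
 -1.10164834] [ 0.          0.99718513 -0.07497873  0.        ]
3.141592653589793 [ 0.76467478  0.73955553 -0.62140711  1.65243543  0.51603786  0.91928359
  1.36747658] [0.         0.07497873 0.99718513 0.        ]
1.8083 [ 0.52914911 -0.28415354  0.20991562] [-8.40427788e-04  9.97326635e-01 -7.30668056e-02  3.43786860e-04]
slim_first [249.9 197.3  29.1  67.3] 0.81
((0.5349202752113342, -0.2598091661930084), (0.020521346479654312, 0.058168087154626846), 78.3016128540039)
slim_gun [165.  175.2 330.  212.9] 0.94
```

View pics/w1.png

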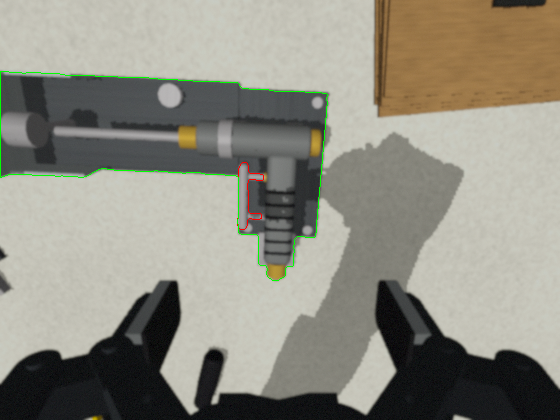

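The wrist view shows the long-nozzle gun. Its trigger bar is at columns 239–248, rows 163–230, its handle at columns 266–296, and the nozzle runs from (55,131) to the barrel end near (318,142). Now computing the gun frame from these.

```bash
cat >> h.py <<'E'
def frame_report(yaw,c,pts):
    "pts in gun frame at origin c"
    return (np.asarray(pts)-c)@np.array([[np.cos(yaw),-np.sin(yaw)],[np.sin(yaw),np.cos(yaw)]])
E
python3 - <<'E'
from h import *
s=r.sense();w=r.snapshot("wrist")
print(s["tcp_pos"])
f=lambda u,v,z: atz(w,(u,v),z,s)[:2]
a,b=f(56,131.5,.07),f(312,142,.07)
d=a-b; print("barrel yaw",np.degrees(np.arctan2(-d[0],d[1])))
t0,t1=f(243.5,163,.079),f(242.5,230,.079);e=t0-t1
print("trig len",np.linalg.norm(e),"yaw",np.degrees(np.arctan2(e[1],e[0])),"centre",(t0+t1)/2)
h0,h1=f(281,170,.075),f(277.5,262,.075);e=h0-h1
print("handle yaw",np.degrees(np.arctan2(e[1],e[0])))
yaw=np.arctan2(-d[0],d[1]);ex=np.array([np.cos(yaw),np.sin(yaw)]);ey=np.array([-ex[1],ex[0]])
# handle edges at axis height (round) and trigger outer face
L,Rr=f(265,220,.07),f(295,220,.07); m=(L+Rr)/2
print("handle width",(L-Rr)@ey,"trigger outer - handle mid (35):",(f(239,215,.079)-m)@ey,"bar centre (31):",((t0+t1)/2-m)@ey)
x0=(b@ex); y0=m@ey
O=x0*ex+y0*ey; print("gun origin",O,"trigger centre x in gun",((t0+t1)/2-O)@ex)
P=O-.05*ex+.003*ey; print("pinch",P,"yaw",np.degrees(yaw))
for z in(.07,): print("reproj pinch",proj(w,[*P,z],s))
E
```

```text
[ 0.52911308 -0.28418564  0.20990581]
barrel yaw -10.740484974121925
trig len 0.05804413764780834 yaw -11.128748748265835 centre [ 0.53516684 -0.25420013]
handle yaw -10.389551945080255
handle width 0.026273348452126432 trigger outer - handle mid (35): 0.03497754721793654 bar centre (31): 0.031731080356346565
gun origin [ 0.57513561 -0.29407844] trigger centre x in gun -0.04670033168816045
pinch [ 0.52657063 -0.28181295] yaw -10.740484974121925
reproj pinch [[277.43301311 199.55814549]]
```

Measurements agree with the given sizes: trigger 58.0 mm long, outer face 35.0 mm from the handle's middle, and trigger centre at x −47 mm. I'm moving down to a standoff with corrected yaw for one check.

```bash
python3 - <<'E'
from h import *
yaw=np.radians(-10.7);q=np.roll((R.from_euler('z',yaw)*R.from_quat([1,0,0,0])).as_quat(),1)
P=np.array([.5266,-.2818])
r.movep([*P,.135],q); r.gripper_to(.078,20); r.hold(.3)
s=r.sense();w=r.snapshot("wrist");im=w["frame"].copy()
print(s["time_s"],s["tcp_pos"],s["eef_rot"],s["gripper_width"])
ex=np.array([np.cos(yaw),np.sin(yaw)]);ey=np.array([-ex[1],ex[0]])
O=P+.05*ex-.003*ey
for d in r.cut_out("slim_first",w)[:1]:
    c,_=cv2.findContours(d["region"].astype(np.uint8),cv2.RETR_EXTERNAL,cv2.CHAIN_APPROX_NONE)
    X=np.array([atz(w,u,.079,s)[:2] for u in c[0][:,0].astype(float)])-O
    print(d["score"],"gun x",(X@ex).min(),(X@ex).max(),"y max (.035)",(X@ey).max())
G=lambda x,y,z:np.array([*(O+x*ex+y*ey),z])
for box,col in [((-.079,-.021,.027,.035),(0,0,255)),((-.108,-.014,-.012,.012),(0,255,0))]:
    z=.079 if col[2] else .07
    pts=proj(w,[G(box[0],box[2],z),G(box[1],box[2],z),G(box[1],box[3],z),G(box[0],box[3],z)],s)
    cv2.polylines(im,[pts.astype(int)],True,col,1)
cv2.imwrite("pics/w2.png",im)
E
```

```text
2.9583 [ 0.5267282  -0.28189334  0.1353235 ] [ 8.26707586e-05  9.95644422e-01 -9.32315100e-02  2.52381512e-04] 0.07785991842183838
```

View pics/w2.png

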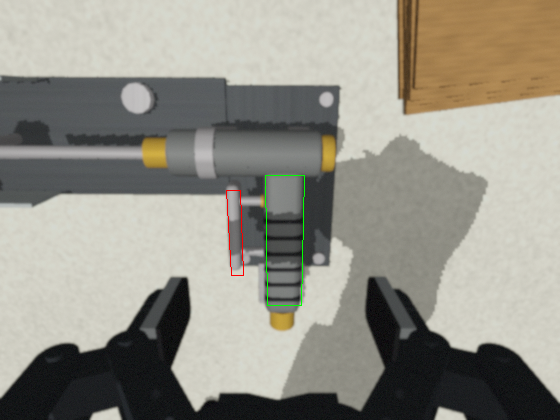

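The overlay sits on the gun (handle at columns 264–303, trigger bar 228–243), agreeing to about 1 mm in y and 3–4 mm in x. The network missed the trigger here, but the picture confirms it. I'll descend and squeeze.

```bash
python3 - <<'E'
from h import *
def st(n):
    s=r.sense();print(n,round(s["time_s"],2),np.round(s["tcp_pos"],4),"w",round(s["gripper_width"],4),"F",np.round(s["ft_force"],1))
r.move_l([.5266,-.2818,.047],vel=.06);st("down")
r.gripper_to(.030,20);st("squeezed")
cv2.imwrite("pics/side2.png",cv2.resize(r.snapshot("side")["frame"][110:260,200:400],(800,600)))
for i in range(5): r.hold(.5);st("hold")
E
```

```text
down 4.67 [ 0.5268 -0.2819  0.0474] w 0.0782 F [ 0.4 -1.  -0.5]
squeezed 5.17 [ 0.5264 -0.2808  0.0479] w 0.0322 F [-1.9  2.2  7.8]
hold 5.72 [ 0.5264 -0.2808  0.0479] w 0.0322 F [-1.6  2.3  8.5]
hold 6.22 [ 0.5264 -0.2808  0.0479] w 0.0322 F [-1.6  2.6  8.9]
hold 6.72 [ 0.5264 -0.2808  0.0479] w 0.032 F [-2.2  3.6  8.6]
hold 7.22 [ 0.5263 -0.2808  0.0478] w 0.0319 F [-1.8  3.9  8.1]
hold 7.72 [ 0.5263 -0.2808  0.0478] w 0.032 F [-0.9  2.4  8.2]
```

View pics/side2.png

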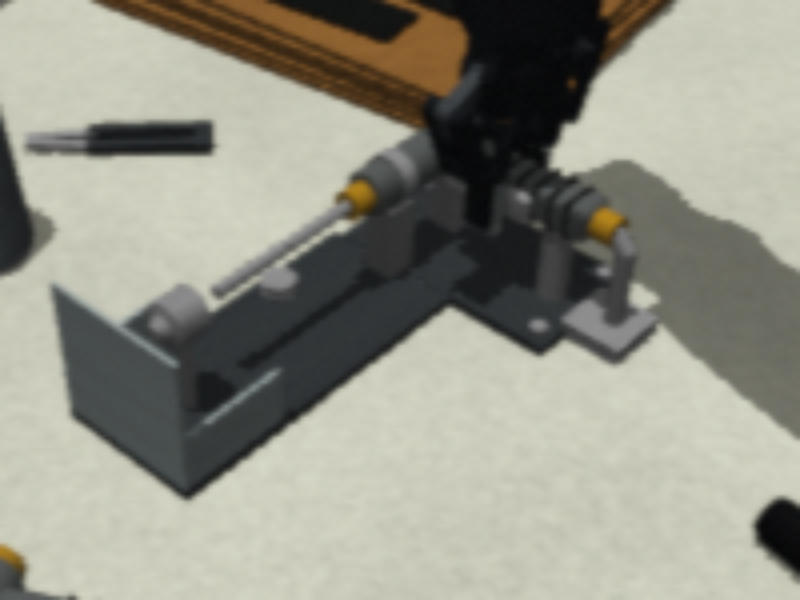

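The width stopped at 32 mm, close to the 34 mm expected when fully squeezed, and held for 2.5 s. In the side view the finger stands on the trigger, with the bar's end at (520,200) tight against the handle. Next: release, retreat and check.

```bash
python3 - <<'E'
from h import *
def st(n):
    s=r.sense();print(n,round(s["time_s"],2),np.round(s["tcp_pos"],4),"w",round(s["gripper_width"],4),"F",np.round(s["ft_force"],1))
r.gripper_to(.078);st("open")
r.move_l([.5266,-.2818,.21],vel=.1);r.hold(.3);st("up")
s=r.sense();w=r.snapshot("wrist")
yaw=np.radians(-10.7);ex=np.array([np.cos(yaw),np.sin(yaw)]);ey=np.array([-ex[1],ex[0]]);O=np.array([.5266,-.2818])+.05*ex-.003*ey
for d in r.cut_out("slim_first",w)[:1]:
    c,_=cv2.findContours(d["region"].astype(np.uint8),cv2.RETR_EXTERNAL,cv2.CHAIN_APPROX_NONE)
    X=np.array([atz(w,u,.079,s)[:2] for u in c[0][:,0].astype(float)])-O
    print(d["score"],"y max (.035 released)",(X@ey).max())
cv2.imwrite("pics/w3.png",w["frame"])
E
```

```text
open 8.22 [ 0.5264 -0.2827  0.0471] w 0.0782 F [-0.3 -0.2  0.5]
up 10.31 [ 0.5265 -0.2818  0.2098] w 0.0781 F [-0.4  0.6  0.1]
0.91 y max (.035 released) 0.036335994685758106
```

View pics/w3.png

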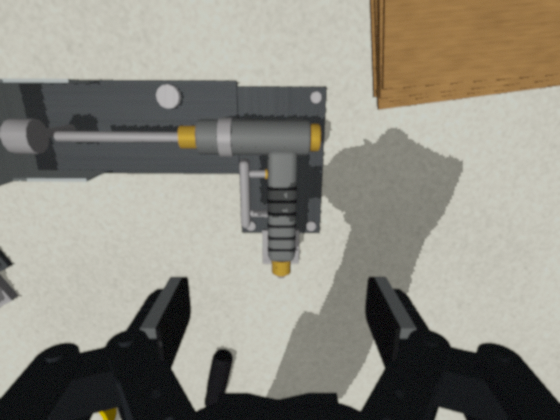

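The trigger bar (columns 240–249, rows 162–228) is back at its released distance from the handle, the gun hasn't moved, and the gripper is clear.

```bash
python3 -c "
from plant import r
print(r.finish_job(), r.sense()['time_s'])"
```

```text
the job is handed in; nothing more can be done
the job is handed in; nothing more can be done
```

I squeezed the long-nozzle gun's trigger home, held it about 2.5 s at 20 N, released it and backed off. The job was handed in shortly after 10.3 s, well inside the 35 s limit. No verdict was reported.

- **Squeeze:** the gripper stopped at 32 mm. The expected width fully home is 34 mm, so it agrees to 2 mm. I could not read the joint itself, so "home" is inferred from that width and from the side view.
- **Release:** the trigger's outer face measured 36.3 mm from the gun's axis, against 35 mm expected when released. The last wrist picture shows the bar back out, the gun unmoved and the gripper clear. The tool force was back near zero.
- **Other gun:** I never went near it.
- **Disagreements:**
  - The overlay at the standoff was 3–4 mm off along the handle, which did not matter for the pinch.
  - The network failed to find the trigger in that one close picture, so I relied on the overlay there.

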